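Hook up the drop guard of a splint cutter and load a splint

ROBOT

A 6-joint arm with a two-finger parallel gripper is mounted at the origin on a cart in front of the work surface, level with it; the furniture and walls round the work are solid. World frame = base frame: x ahead of the robot, y to its left, z up, the work surface at z = 0. Lengths are in m, angles in rad, forces in N, time in s.
With the tool pointing down it reaches from about 0.25 to 0.775 m from the base axis. Payload 4 kg.
Tool frame: the origin (TCP) lies midway between the tips of the shut fingers; the grasp point (between the pads) lies 19 mm behind it; z points along the fingers, y is the line along which they close (so a half turn about z gives the same grasp; the last joint's range is limited). The gripper opens to 94 mm and grips with 3 to 60 N. Pads are 16 mm wide; open, the fingers measure 119 mm over their backs; the gripper's body (75 mm by 177 mm) begins 78 mm behind the grasp point.
Start: joints at [-1.245, 0.087, 1.371, -0, 1.684, -0.103], TCP at [0.229, -0.5, 0.184] pointing down, gripper open.
Joint ranges: [-3.1, 3.1], [-0.76, 2.03], [0.27, 2.55], [-1.08, 4.22], [0.17, 2.65], [-2.57, 2.57]. Speed limits (rad/s): [2.79, 2.79, 3.14, 3.14, 3.14, 3.14].

INTERFACE

Orientations are given as [roll, pitch, yaw] about the fixed x, y, z axes, in that order (R = Rz(yaw) Ry(pitch) Rx(roll)).
In Python, from bench import robot gives the robot as it stands.
- The arm moves only by the tool servo_tool, never from a script. Its argument "moves" is a list of rows, each a list of 5 numbers: the shift along the tool's x, y, z in units of 25 mm (1.0 is 25 mm), then the turn about the tool's z in units of 6 degrees (1.0 is 6 degrees), then the closure, from 0 (fully open) to 1 (shut). In form: [[dx, dy, dz, yaw, gripper], ...]. A call has 1 to 10 rows; each row is the pose to reach, as a shift and turn from the pose commanded when the call began, along the tool's axes at that moment; what a row does not reach only later rows make up. A row lasts 1/12 s, in which the tool goes at most 41.7 mm and 7.16 degrees, less where a joint would pass 70% of its speed; a pose out of reach is approached as far as the arm can. A call with a gripper value outside its range is refused whole. The fingers move at their own pace and stop on an object; the grip force is fixed at half the most. Time passes only in rows, so rows that repeat a pose let the fingers close. It gives the time, the measured TCP pose, the force, the opening and the grip force at its end, in the units of the state.
- robot.get_obs(): the state, without advancing time (a new reading comes with each control period).
- robot.snapshot(name): name is "scene" or "top" or "wrist"; returns a dict with "image" (400x640x3 uint8, blue, green, red), "fx", "fy", "cx", "cy" (pixels), "eye" and "orientation" of the camera in the world; the wrist camera has in their place "T_tool_cam" (4x4, takes a point from camera to tool coordinates, whose origin is the TCP and whose axes are the flange's). Camera axes: x right, y down, z forward; pixel columns grow to the right and rows downward; lengths in m; the calibration is good to about 2 mm. A picture is of the moment at which its call begins: read the wrist's pose just before it. There is no depth.
- robot.close_job(): hands the job in; it is judged then, once.
The state is a dict: "time": time; "joint_positions": joint angles; "qvel": joint speeds; "joint_torque": joint torques, N m; "tool_pos": TCP position; "ee_rot": TCP orientation; "wrist_force": force on the tool from outside, world axes, zero at the start; "wrist_torque": the same for the moment, N m; "width": finger opening in m; "finger_force": force on a finger pad.
Only numpy, scipy, OpenCV 4.12 (cv2) and the standard library are available. Lean on these libraries where they do the work, as an engineer would, in place of code of your own. Each camera call takes 0.05 s, during which the arm holds its last target. There are 200 camera calls.

TASK

Get the splint cutter ready to shorten the long wooden splint: lift the drop guard by the black grip of its stay bar and hook the bar's slot into the notch above, so that the guard stays up by itself; never let it fall. Then lay the long splint flat on the feed table with its front end pointing in between the guides, let go of it, take it again near its tail end and push it under the guard until its front end is fully home against the stop. Leave it flat and straight between the guides and the guard hooked up, because I want to check the length before I close it, and leave the short splint, the marker and the tape roll where they are.

Things in the scene. Friction and masses are not known exactly. Their poses are not given: they have to be found in the camera images.
- cutter: Bench splint cutter, grey and steel, fixed, 325 x 145 x 222 mm. Origin at bench level on the feed line, right under the guard; +x = feed direction (roughly away from the robot), z up. Level steel feed table 84 mm wide, top at z = 30, from x = -200 to 125 mm. The guard slides in the plane x = 0 between two 18 mm posts (y = +-63, 220 high), with a bridge just behind it at z = 200 to 218.
- guide_mouth (a point): Table-height point on the feed line at the start of the two straight side guides (cutter x = -40 mm; they run on to x = 110). The guides are 10 mm high bars, 35.6 mm apart inside; in front of them, x = -67 to -40, their ends flare out to a mouth about 55 mm wide. The feed table in front of x = -67 is plain and open.
- notch (a point): Centre of the floor of the notch, 12 mm in front (-x) of the guard plane, 214 mm above the bench. It is cut in the top of a steel finger, 7 mm thick (y), that sticks out to -x from the bridge, to x = -21.5, z = 205 to 222 mm. The notch is 10 mm wide along x and 8 mm deep; the tooth in front of it is 4.5 mm thick.
- stop_face (a point): Foot of the length stop's face, at table height on the feed line (cutter x = +90 mm). The stop stands 22 mm high; the splint's front end must meet this face.
- guard (a joint): Height (m) of the clear drop guard, dark-framed, 104 mm wide, 80 high, 0.45 to 0.7 kg with its bar. 0 = down, lower edge 1 mm above the table, blocking the way; 0.052 = hooked up; 0.070 = top of travel. It falls when let go unless hooked.
- stay (a joint): Angle (rad) of the stay bar, pinned to the guard 12 mm in front of it and 69 mm above its lower edge, swinging fore and aft: 0 = upright (as when hooked), positive = leaning to the cutter's -x. Swings freely from -0.04 to 0.30 (end stops); rests at 0.30 when let go unhooked. Leaning at 0.30 it rises clear in front of the finger.
- stay_grip (a point): Centre of the black plastic grip on top of the stay bar, 93 mm from the pin: 24 mm wide (cutter y), 14 thick (x), 42 tall; best taken from above, closing along cutter y. Lifting it lifts the guard. Below it the flat steel bar (31 mm wide, 5 thick) has a slot 15 mm wide, 38 tall.
- slot_top (a point): Middle of the slot's upper edge, 62 mm from the pin. To hook: raise the guard above 0.062 with the bar leaning, swing the bar back to upright so that the finger goes through the slot, and lower; this edge then rests on the notch's floor.
- long_splint: Loose light-wood splint, a flat board 220 x 32 x 10 mm, 40 to 80 g, lying flat; both ends alike. Origin at the centre of its underside, x along its length, z up.
- short_splint: A like splint only 130 mm long (32 x 10 mm), origin at the centre of its underside; not to be moved.
- marker: Black marker pen lying on the bench, 130 mm long; not to be moved.
- plaster_tape: Roll of plaster tape lying flat, 66 mm across, 25 mm high; not to be moved.
Things that resemble listed ones, but are neither listed nor needed, are in the scene too. Leave any pink or white look-alike of the long_splint alone.

How it is judged:
By the outcome, as a careful person would: the job done as asked, in the order asked, and still so for the second after the job is handed in, with the robot touching nothing.
It also fails if it takes over 58 s, if anything falls off the work surface, if the arm or the gripper's body presses on something with over 40 N, if the wrist force passes 120 N, or if a joint passes its speed limit or range.

## Working session

There is one attempt and no reset: what is moved stays moved. The work goes in short steps, Python scripts to look and compute and a tool call to move; the robot and the scene stay as the last step left them, time stands still between calls to the robot, and variables do not carry over. Pictures are saved under pics/ and viewed, at most 10 in all, crops included, and the job is handed in when it is done.

Besides the shell and the picture viewer there is one more tool, called after "Emit:" by a JSON object that holds its "op" and its "data". servo_tool: Moves the arm, as the interface text tells. Its arguments: {"type":"object","properties":{"moves":{"type":"array"}},"required":["moves"]}

```bash
mkdir -p pics
cat > h.py <<'E'
import numpy as np, cv2, json
from scipy.spatial.transform import Rotation as R
from bench import robot
def cam(s,T=None):
    if T is None:
        o=np.array(s["orientation"]); e=np.array(s["eye"])
        M=o if o.shape==(3,3) else R.from_euler('xyz',o).as_matrix()
        return e,M
    W=T@np.array(s["T_tool_cam"]); return W[:3,3],W[:3,:3]
def ray(s,em,u,v):
    d=em[1]@np.array([(u-s["cx"])/s["fx"],(v-s["cy"])/s["fy"],1]); return em[0],d/np.linalg.norm(d)
def atz(s,em,u,v,z):
    e,d=ray(s,em,u,v); return e+d*(z-e[2])/d[2]
def proj(s,em,P):
    p=em[1].T@(np.array(P)-em[0]); return np.array([s["cx"]+s["fx"]*p[0]/p[2],s["cy"]+s["fy"]*p[1]/p[2]])
def tri(rays):
    A=np.zeros((3,3));b=np.zeros(3)
    for e,d in rays:
        P=np.eye(3)-np.outer(d,d);A+=P;b+=P@e
    return np.linalg.solve(A,b)
def pose():
    o=robot.get_obs();T=np.eye(4);T[:3,3]=o["tool_pos"];T[:3,:3]=R.from_euler('xyz',o["ee_rot"]).as_matrix();return T
E
python3 - <<'E'
from h import *
for n in("scene","top"):
    s=robot.snapshot(n);cv2.imwrite(f"pics/{n}0.png",s["image"]);print(n,{k:np.array(v).tolist() for k,v in s.items() if k!="image"})
    import pickle;pickle.dump(s,open(n+"0.pkl","wb"))
o=robot.get_obs();print(o)
E
```

```text
scene {'fx': 395.6753534416344, 'fy': 395.6753534416344, 'cx': 316.980207198989, 'cy': 201.58561629246128, 'eye': [-0.15700402572710329, 0.4063446985848026, 1.1443187677721078], 'orientation': [-2.392666059222489, -0.01680786650831867, -2.239415743578841]}
top {'fx': 420.8473032211432, 'fy': 420.8473032211432, 'cx': 325.7873636050067, 'cy': 195.724283721565, 'eye': [0.18608162800716918, -0.17704640576370628, 1.9052153079929635], 'orientation': [-2.9296882123567305, -0.0011944950639068974, -1.6461071509801086]}
{'time': 0.1, 'joint_positions': array([-1.24508683e+00,  8.78744582e-02,  1.37209828e+00,  1.40987487e-05,
        1.68364004e+00, -1.03131985e-01]), 'qvel': array([ 0.00053133, -0.00189978, -0.00362738,  0.00027938, -0.00020353,
        0.00046445]), 'joint_torque': array([ 2.11658749e-03, -3.41249621e+01, -3.03302801e+01,  7.19340867e-02,
        3.03840393e-02, -1.09975726e-04]), 'tool_pos': array([ 0.22850663, -0.49967783,  0.18312738]), 'ee_rot': array([-3.13958471e+00, -2.21907095e-04,  4.28842834e-01]), 'wrist_force': array([ 0.72213225,  0.65587466, -1.02110546]), 'wrist_torque': array([-0.00483724,  0.03051004,  0.01177653]), 'finger_force': 0.0, 'width': 0.09396333598999639}
```

View pics/scene0.png

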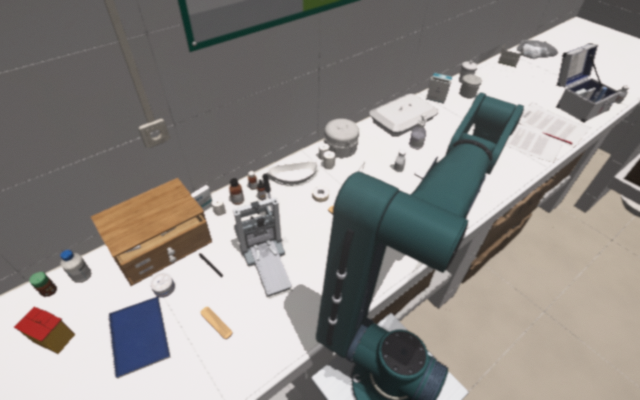

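View pics/top0.png

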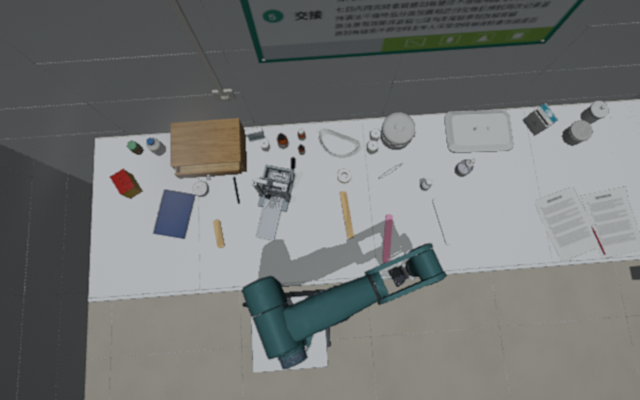

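The scene view shows the cutter at (262,250), with its table running down to (270,290), and a short splint at (216,322). In the top view the cutter is at (272,200). Long-splint candidates are a wood-coloured board at (347,215) and a pink one at (389,238). The short wood one is at (219,233). The wood board at (347,215) fits, and I'll confirm it in a crop.

Run:
```python
from h import *;import pickle
s=pickle.load(open("top0.pkl","rb"));em=cam(s)
c=s["image"][145:265,200:410];c=cv2.resize(c,(800,457),interpolation=cv2.INTER_CUBIC)
s2=pickle.load(open("scene0.pkl","rb"))
d=s2["image"][190:300,220:300]
d=cv2.resize(d,None,fx=5,fy=5,interpolation=cv2.INTER_CUBIC)
cv2.imwrite("pics/topc.png",c);cv2.imwrite("pics/scc.png",d)
hsv=cv2.cvtColor(s["image"],cv2.COLOR_BGR2HSV)
m=cv2.inRange(hsv,(8,70,120),(25,255,255))
n,l,st,ce=cv2.connectedComponentsWithStats(m)
for i in range(1,n):
    if st[i,4]>60:
        r=cv2.minAreaRect(np.argwhere(l==i)[:,::-1].astype(np.float32));b=cv2.boxPoints(r)
        print(st[i],r,atz(s,em,*ce[i],.01).round(3),[atz(s,em,*p,.01)[:2].round(3).tolist() for p in b])
```

```text
[ 171  118   69   56 3233] ((205.29443359375, 146.121826171875), (51.72536087036133, 69.1096420288086), 85.91438293457031) [0.883 0.335 0.01 ] [[1.005, 0.511], [1.005, 0.182], [0.747, 0.172], [0.747, 0.493]]
[341 192  13  46 261] ((346.3031921386719, 214.4469451904297), (46.050174713134766, 5.762428283691406), 80.07376098632812) [ 0.498 -0.297  0.01 ] [[0.604, -0.274], [0.607, -0.301], [0.395, -0.319], [0.392, -0.293]]
[214 220  10  27 155] ((218.29598999023438, 233.1280059814453), (26.653934478759766, 5.724334239959717), 79.69515228271484) [0.456 0.287 0.01 ] [[0.516, 0.31], [0.519, 0.284], [0.398, 0.265], [0.395, 0.291]]
```

View pics/topc.png

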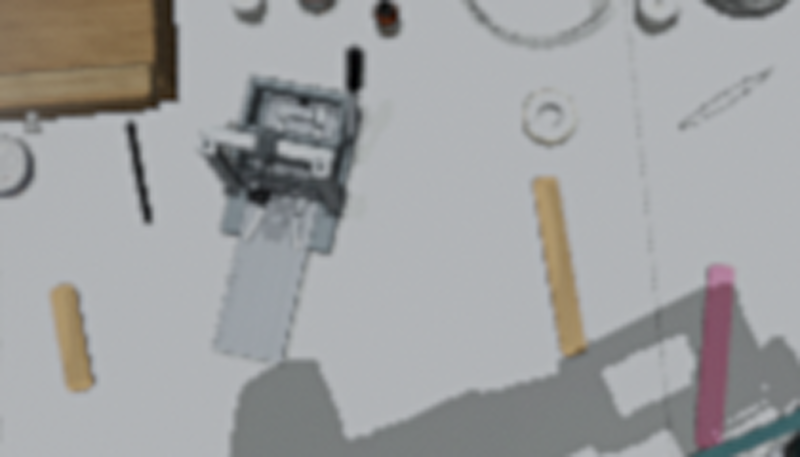

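View pics/scc.png

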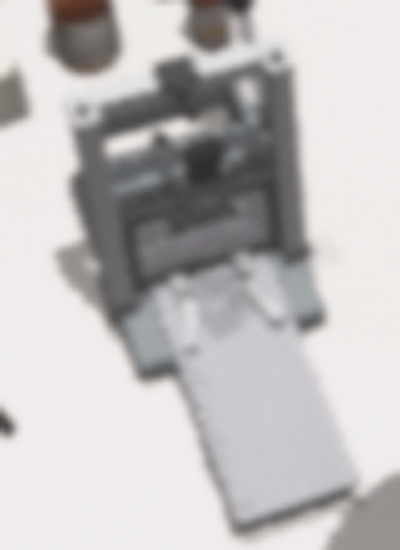

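The crop confirms it. The plain wood board at top (347,215) is about 213 mm long, while the pink one at (389,238) is the look-alike. The scene crop shows the guard down and the black grip at about (261,222). Next is a rough cutter pose.

Run:
```python
from h import *;import pickle
from scipy.optimize import least_squares
t=pickle.load(open("top0.pkl","rb"));s=pickle.load(open("scene0.pkl","rb"))
pts=[(s,(-.2,.042,.03),(267.4,297)),(s,(-.2,-.042,.03),(291,287.6)),(t,(-.2,.042,.03),(256.4,236.9)),(t,(-.2,-.042,.03),(274.8,239.8)),(s,(0,.063,.22),(236.6,212)),(s,(0,-.063,.22),(275.4,202))]
def W(p,q):
    c,a=np.cos(p[2]),np.sin(p[2]);return np.array([p[0]+c*q[0]-a*q[1],p[1]+a*q[0]+c*q[1],q[2]])
f=lambda p:np.concatenate([proj(k,cam(k),W(p,q))-uv for k,q,uv in pts])
r=least_squares(f,[.6,.1,-.17],loss='soft_l1');print(r.x,r.fun.round(1))
p=r.x
print("grip rest",W(p,(-.012-.093*np.sin(.3),0,.1+.093*np.cos(.3))), "table front",W(p,(-.2,0,.03)))
print(robot.snapshot("wrist")["T_tool_cam"])
```

```text
[ 0.60483798  0.02737424 -0.27878736] [-0.2 -1.8  1.4 -1.1 -2.1  0.1 -2.2  1.   0.   0.6  0.  -0.3]
grip rest [0.56687906 0.03823967 0.18884629] table front [0.41256001 0.08241224 0.03      ]
[[ 3.06741952e-04 -9.59414291e-01 -2.82000220e-01  8.26202683e-02]
 [ 9.99999941e-01  2.51279513e-04  2.32839458e-04 -9.71005534e-06]
 [-1.52528626e-04 -2.82000275e-01  9.59414312e-01 -2.01043614e-01]
 [ 0.00000000e+00  0.00000000e+00  0.00000000e+00  1.00000000e+00]]
```

Emit:
{"op": "servo_tool", "data": {"moves": [[0, 0, -1.5, 0, 0], [17.5, -17, -6, 6.8, 0], [17.5, -17, -6, 6.8, 0], [17.5, -17, -6, 6.8, 0], [17.5, -17, -6, 6.8, 0], [17.5, -17, -6, 6.8, 0], [17.5, -17, -6, 6.8, 0], [17.5, -17, -6, 6.8, 0], [17.5, -17, -6, 6.8, 0], [17.5, -17, -6, 6.8, 0]]}}

```text
time: 0.98
tool_pos: [0.3593, -0.1633, 0.2883]
ee_rot: [3.142, -0.0, -0.284]
wrist_force: [0.7, -0.4, -0.1]
width: 0.0938
finger_force: 0.0
```

```bash
cat >> h.py <<'E'
def units(xyz,yaw):
    T=pose();d=T[:3,:3].T@(np.array(xyz)-T[:3,3])/.025
    y=R.from_matrix(T[:3,:3]).as_euler('xyz')[2];w=(y-yaw+np.pi/2)%np.pi-np.pi/2
    o=robot.get_obs();print("t",round(o["time"],2),"pos",T[:3,3].round(4),"rpy",o["ee_rot"].round(4),"F",o["wrist_force"].round(1),"w",round(o["width"],4),"units",d.round(2),round(np.degrees(w)/6,3))
E
python3 -c "
from h import *
units((.45,.07,.33),-.279)"
```

```text
t 0.98 pos [ 0.3593 -0.1633  0.2883] rpy [ 3.1416e+00 -3.0000e-04 -2.8410e-01] F [ 0.7 -0.4 -0.1] w 0.0938 units [ 0.87 -9.97 -1.67] -0.049
```

Emit:
{"op": "servo_tool", "data": {"moves": [[0.9, -10, -1.7, 0, 0], [0.9, -10, -1.7, 0, 0], [0.9, -10, -1.7, 0, 0], [0.9, -10, -1.7, 0, 0], [0.9, -10, -1.7, 0, 0], [0.9, -10, -1.7, 0, 0], [0.9, -10, -1.7, 0, 0], [0.9, -10, -1.7, 0, 0], [0.9, -10, -1.7, 0, 0]]}}

```text
time: 1.73
tool_pos: [0.4506, 0.0683, 0.33]
ee_rot: [3.14, 0.001, -0.283]
wrist_force: [-0.3, 0.1, -0.8]
width: 0.0939
finger_force: 0.0
```

```bash
cat >> h.py <<'E'
import pickle
def shot(name):
    T=pose();s=robot.snapshot("wrist");s["T"]=T;pickle.dump(s,open(name+".pkl","wb"));cv2.imwrite(f"pics/{name}.png",s["image"])
    return s
E
python3 -c "
from h import *
units((.53,.05,.36),-.279);s=shot('w1');print(s['fx'])"
```

```text
t 1.73 pos [0.4506 0.0683 0.33  ] rpy [ 3.1404e+00  1.0000e-03 -2.8260e-01] F [-0.3  0.1 -0.8] w 0.0939 units [ 3.26 -0.18 -1.2 ] -0.035
310.61344675395486
```

View pics/w1.png

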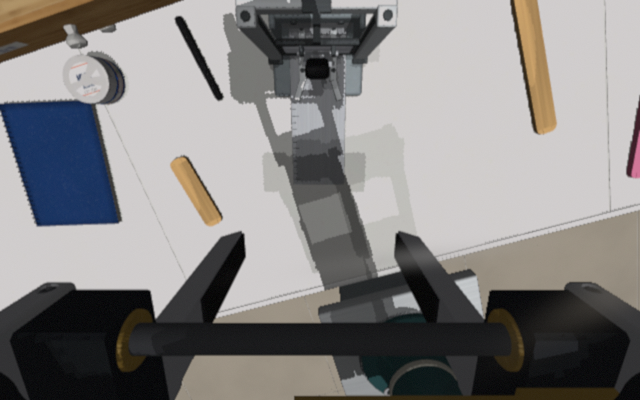

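The wrist view shows the post tops at (247,16) and (386,15), the black grip at (317,68), the table front end at about (293–345,180–260, in shadow), and the long splint at the upper right. I'll take a second view from further forward.

Emit:
{"op": "servo_tool", "data": {"moves": [[3.5, -0.4, -1.2, 0, 0], [3.5, -0.4, -1.2, 0, 0], [3.5, -0.4, -1.2, 0, 0], [3.5, -0.4, -1.2, 0, 0]]}}

```text
time: 2.12
tool_pos: [0.5394, 0.0507, 0.3588]
ee_rot: [3.14, 0.002, -0.288]
wrist_force: [-0.6, 0.8, -0.6]
width: 0.094
finger_force: 0.0
```

```bash
python3 -c "
from h import *
units((.567,.038,.3),-.279);s=shot('w2')
a=pickle.load(open('w1.pkl','rb'))['image'][0:190,220:420];b=s['image'][0:285,180:480]
cv2.imwrite('pics/w12.png',np.hstack([cv2.resize(a,(400,380),interpolation=cv2.INTER_CUBIC),cv2.resize(b,(400,380),interpolation=cv2.INTER_CUBIC)]))"
```

```text
t 2.12 pos [0.5394 0.0507 0.3588] rpy [ 3.1403e+00  2.3000e-03 -2.8810e-01] F [-0.6  0.8 -0.6] w 0.094 units [1.21 0.17 2.35] -0.087
```

View pics/w12.png

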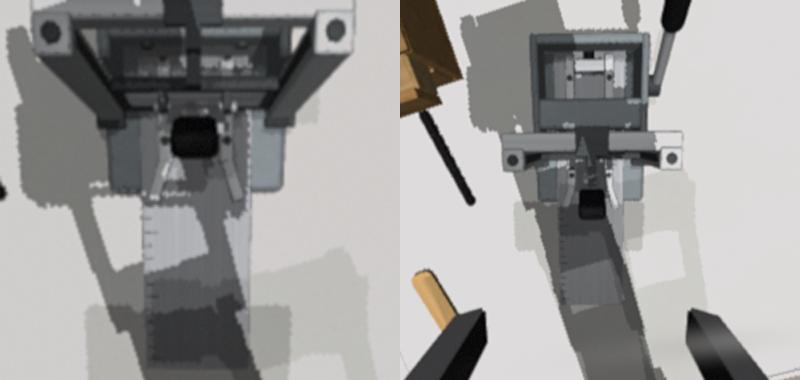

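Both views resolve the post tops: w1 (246,15.5) and (386.5,15), w2 (265,120) and (384,119). The grip is at w1 (317,68) and w2 (324,153), and the guide flares at w1 (297,97) and (339,99). I'll triangulate and refine from these.

```bash
cat > fit.py <<'E'
from h import *
from scipy.optimize import least_squares
a,b=[pickle.load(open(n+'.pkl','rb')) for n in('w1','w2')]
A,B=cam(a,a['T']),cam(b,b['T'])
L=tri([ray(a,A,246,15.5),ray(b,B,264.8,120)]);Rr=tri([ray(a,A,386.5,15),ray(b,B,384,119.3)])
print("posts",L.round(4),Rr.round(4),np.linalg.norm(L-Rr))
yaw=np.arctan2(-(L-Rr)[0],(L-Rr)[1]);print("yaw",yaw,"origin",((L+Rr)/2).round(4))
# grip blob
for s,E,(x0,x1,y0,y1) in((a,A,(300,335,52,84)),(b,B,(308,342,135,170))):
    g=s['image'].max(2);m=np.zeros_like(g);m[y0:y1,x0:x1]=(g[y0:y1,x0:x1]<38)*1
    v,u=np.nonzero(m);print("grip blob",u.min(),u.max(),v.min(),v.max(),u.mean(),v.mean())
    c,sn=np.cos(yaw),np.sin(yaw);o=(L+Rr)/2
    W=lambda q:np.array([o[0]+c*q[0]-sn*q[1],o[1]+sn*q[0]+c*q[1],q[2]])
    lean=.3;u_=np.array([-np.sin(lean),0,np.cos(lean)]);n_=np.array([np.cos(lean),0,np.sin(lean)])
    pin=np.array([-.012,0,.1])
    k=[proj(s,E,W(pin+u_*(.093+h)+n_*t+np.array([0,y,0]))) for h in(-.021,.021) for t in(-.007,.007) for y in(-.012,.012)]
    k=np.array(k);print("pred grip",k.min(0).round(1),k.max(0).round(1))
    print("pred flares",[proj(s,E,W(q)).round(1).tolist() for q in((-.067,.0275,.04),(-.067,-.0275,.04),(-.1,.042,.03),(-.1,-.042,.03),(-.2,.042,.03))])
    cv=s['image']
print("grip rest",W(pin+u_*.093),"notch",W((-.012,0,.214)))
E
python3 fit.py
```

```text
posts [0.6229 0.0859 0.2224] [ 0.5884 -0.0336  0.2242] 0.12433110329521546
yaw -0.28189263343872567 origin [0.6057 0.0261 0.2233]
grip blob 300 333 54 78 316.7401746724891 68.0524017467249
pred grip [304.   57.4] [329.2  80.4]
pred flares [[299.3, 100.1], [335.8, 100.1], [290.8, 122.4], [344.4, 122.3], [292.4, 184.4]]
grip blob 314 333 142 164 323.50588235294117 153.04705882352943
pred grip [313.2 140.2] [334.5 166.2]
pred flares [[306.0, 156.8], [338.7, 156.6], [298.2, 174.9], [346.5, 174.6], [299.6, 228.5]]
grip rest [0.56772792 0.03713301 0.18884629] notch [0.59412654 0.02948785 0.214     ]
```

The two-view fit predicts the grip blob to within about 1 px (post spacing 124 mm against 126). I'll descend onto the grip.

```bash
cat >> h.py <<'E'
C=np.array([.6054,.0264,-.281])
def CW(x,y,z):
    c,a=np.cos(C[2]),np.sin(C[2]);return np.array([C[0]+c*x-a*y,C[1]+a*x+c*y,z])
def WC(p):
    c,a=np.cos(C[2]),np.sin(C[2]);d=np.array(p)[:2]-C[:2];return np.array([c*d[0]+a*d[1],-a*d[0]+c*d[1],p[2]])
E
python3 -c "
from h import *
units(CW(-.0405,0,.174),C[2]); print(WC(pose()[:3,3]))"
```

```text
t 2.17 pos [0.538  0.0514 0.3595] rpy [ 3.1406e+00  2.1000e-03 -2.8720e-01] F [-0.3 -0.1 -0.2] w 0.0939 units [1.26 0.2  7.42] -0.059
[-0.07168763  0.00531292  0.35946834]
```

Emit:
{"op": "servo_tool", "data": {"moves": [[1.26, 0.2, 1.5, -0.06, 0.4], [1.26, 0.2, 3, -0.06, 0.4], [1.26, 0.2, 4.4, -0.06, 0.4], [1.26, 0.2, 5.6, -0.06, 0.4], [1.26, 0.2, 6.6, -0.06, 0.4], [1.26, 0.2, 7.42, -0.06, 0.4], [1.26, 0.2, 7.42, -0.06, 0.4]]}}

```text
time: 2.75
tool_pos: [0.5619, 0.0392, 0.1699]
ee_rot: [3.139, 0.01, -0.279]
wrist_force: [0.2, -0.9, -0.6]
width: 0.0567
finger_force: 0.0
```

```bash
python3 -c "
from h import *
units(CW(-.0405,0,.174),C[2]); s=shot('w3');E=cam(s,pose());print(proj(s,E,CW(-.0457,0,.209)))
i=s['image'];cv2.imwrite('pics/w3c.png',cv2.resize(i[130:400,180:460],None,fx=2,fy=2))"
```

```text
t 2.75 pos [0.5619 0.0392 0.1699] rpy [ 3.139   0.0097 -0.2785] F [ 0.2 -0.9 -0.6] w 0.0567 units [ 0.19  0.01 -0.17] 0.024
[321.135522   258.42963576]
```

View pics/w3c.png

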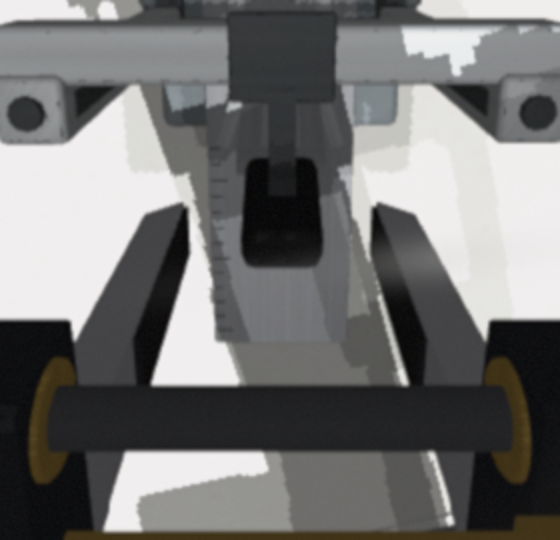

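The grip is centred between the fingers (crop x 281, fingers 188/372), so I'll close.

Emit:
{"op": "servo_tool", "data": {"moves": [[0.1, 0, 0, 0, 0.5], [0.1, 0, 0, 0, 0.8], [0.1, 0, 0, 0, 1], [0.1, 0, 0, 0, 1], [0.1, 0, 0, 0, 1], [0.1, 0, 0, 0, 1]]}}

```text
time: 3.3
tool_pos: [0.5689, 0.0369, 0.1765]
ee_rot: [3.137, -0.002, -0.278]
wrist_force: [-2.3, -6.1, 4.5]
width: 0.0233
finger_force: 30.0
```

```bash
python3 -c "
from h import *
units(CW(-.0405,0,.24),C[2]);print(robot.get_obs()['finger_force'],WC(pose()[:3,3]))"
```

```text
t 3.3 pos [0.5689 0.0369 0.1765] rpy [ 3.1368e+00 -2.2000e-03 -2.7850e-01] F [-2.3 -6.1  4.5] w 0.0233 units [-0.09  0.01 -2.54] 0.024
30.003222227096558 [-3.80065611e-02 -2.88419456e-05  1.76525148e-01]
```

Emit:
{"op": "servo_tool", "data": {"moves": [[0, 0, -0.3, 0, 1], [0, 0, -0.6, 0, 1], [0, 0, -0.9, 0, 1], [0, 0, -1.2, 0, 1], [0, 0, -1.5, 0, 1], [0, 0, -1.8, 0, 1], [0, 0, -2.1, 0, 1], [0, 0, -2.4, 0, 1], [0, 0, -2.6, 0, 1], [0, 0, -2.6, 0, 1]]}}

```text
time: 4.13
tool_pos: [0.5688, 0.0369, 0.2393]
ee_rot: [3.137, 0.0, -0.279]
wrist_force: [-0.1, -4.6, -5.4]
width: 0.0236
finger_force: 30.0
```

```bash
python3 -c "
from h import *
units(CW(-.012,0,.247),C[2]);print(robot.get_obs()['finger_force'],WC(pose()[:3,3]))"
```

```text
t 4.13 pos [0.5688 0.0369 0.2393] rpy [ 3.1367e+00  2.0000e-04 -2.7940e-01] F [-0.1 -4.6 -5.4] w 0.0236 units [ 1.04  0.   -0.31] 0.015
29.996072351932526 [-3.80252668e-02 -7.61486266e-05  2.39293210e-01]
```

Emit:
{"op": "servo_tool", "data": {"moves": [[0, 0, -0.12, 0, 1], [0.14, 0, -0.16, 0, 1], [0.28, 0, -0.2, 0, 1], [0.42, 0, -0.23, 0, 1], [0.56, 0, -0.25, 0, 1], [0.7, 0, -0.27, 0, 1], [0.84, 0, -0.28, 0, 1], [0.98, 0, -0.29, 0, 1], [1.1, 0, -0.3, 0, 1], [1.1, 0, -0.3, 0, 1]]}}

```text
time: 4.97
tool_pos: [0.5938, 0.0298, 0.2448]
ee_rot: [3.136, 0.006, -0.279]
wrist_force: [-2.5, -4.9, -5.6]
width: 0.0236
finger_force: 30.0
```

```bash
python3 -c "
from h import *
units(CW(-.012,0,.232),C[2]);print(robot.get_obs()['finger_force'],WC(pose()[:3,3]),robot.get_obs()['wrist_torque'])
t=robot.snapshot('scene');s=shot('w4');i=s['image']
a=cv2.resize(i[130:330,220:420],(400,400));b=cv2.resize(t['image'][190:270,220:300],(400,400),interpolation=cv2.INTER_CUBIC)
cv2.imwrite('pics/w4c.png',np.hstack([a,b]))"
```

```text
t 4.97 pos [0.5938 0.0298 0.2448] rpy [ 3.1362  0.0063 -0.2793] F [-2.5 -4.9 -5.6] w 0.0236 units [ 0.01 -0.    0.51] 0.016
29.99407321214676 [-1.21087119e-02  4.95142640e-06  2.44815948e-01] [-0.77835846  0.63592337  0.09938355]
```

View pics/w4c.png

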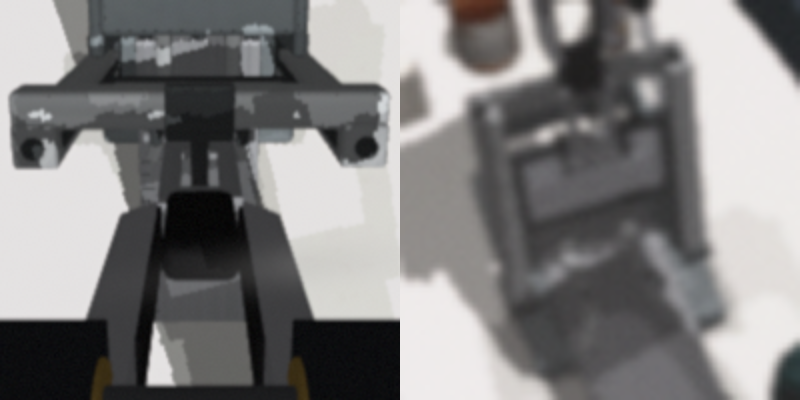

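The left half shows the grip held at crop (200,230) and the bar upright. The scene view shows the guard raised, and the forces are low. I'll lower it onto the notch.

Emit:
{"op": "servo_tool", "data": {"moves": [[0, 0, 0.1, 0, 1], [0, 0, 0.2, 0, 1], [0, 0, 0.3, 0, 1], [0, 0, 0.4, 0, 1], [0, 0, 0.48, 0, 1], [0, 0, 0.54, 0, 1], [0, 0, 0.58, 0, 1], [0, 0, 0.58, 0, 1]]}}

```text
time: 5.73
tool_pos: [0.5963, 0.0291, 0.2332]
ee_rot: [3.138, -0.003, -0.28]
wrist_force: [1.5, -6.5, -1.4]
width: 0.0235
finger_force: 30.0
```

```bash
python3 -c "
from h import *
units(CW(-.012,0,.232),C[2]);print(robot.get_obs()['finger_force'],WC(pose()[:3,3]),robot.get_obs()['wrist_torque'])"
```

```text
t 5.73 pos [0.5963 0.0291 0.2332] rpy [ 3.1375 -0.0035 -0.2796] F [ 1.5 -6.5 -1.4] w 0.0235 units [-0.1   0.    0.05] 0.013
30.003674626350403 [-9.47651363e-03  9.66114591e-05  2.33204360e-01] [-1.01165526 -0.27614213  0.07286716]
```

Emit:
{"op": "servo_tool", "data": {"moves": [[-0.06, 0, 0.06, 0, 1], [-0.06, 0, 0.12, 0, 1], [-0.06, 0, 0.12, 0, 1]]}}

```text
time: 5.98
tool_pos: [0.5963, 0.0291, 0.233]
ee_rot: [3.138, -0.01, -0.28]
wrist_force: [4.0, -6.3, 5.1]
width: 0.0236
finger_force: 30.0
```

```bash
python3 -c "
from h import *
units(CW(-.012,0,.232),C[2]);print(WC(pose()[:3,3]))"
```

```text
t 5.98 pos [0.5963 0.0291 0.233 ] rpy [ 3.1383 -0.0095 -0.2799] F [ 4.  -6.3  5.1] w 0.0236 units [-0.1   0.    0.04] 0.01
[-9.46936299e-03  7.42988645e-05  2.33036425e-01]
```

The bar is seated: the TCP is blocked at a guard height of about 0.052 and the weight is carried. I'll release it and watch that it holds.

Emit:
{"op": "servo_tool", "data": {"moves": [[0, 0, -0.05, 0, 0.7], [0, 0, -0.05, 0, 0.6], [0, 0, -0.05, 0, 0.5], [0, 0, -0.05, 0, 0.5]]}}

```text
time: 6.32
tool_pos: [0.5936, 0.0328, 0.2308]
ee_rot: [-3.141, 0.001, -0.276]
wrist_force: [-0.4, 0.3, -0.2]
width: 0.0444
finger_force: 0.0
```

```bash
python3 -c "
from h import *
units(CW(-.012,0,.36),C[2])
s=shot('w5');t=robot.snapshot('scene');i=s['image']
a=cv2.resize(i[130:330,220:420],(400,400));b=cv2.resize(t['image'][190:270,220:300],(400,400),interpolation=cv2.INTER_CUBIC)
cv2.imwrite('pics/w5c.png',np.hstack([a,b]))"
```

```text
t 6.32 pos [0.5936 0.0328 0.2308] rpy [-3.1413e+00  1.1000e-03 -2.7640e-01] F [-0.4  0.3 -0.2] w 0.0444 units [ 0.04  0.12 -5.17] 0.044
```

View pics/w5c.png

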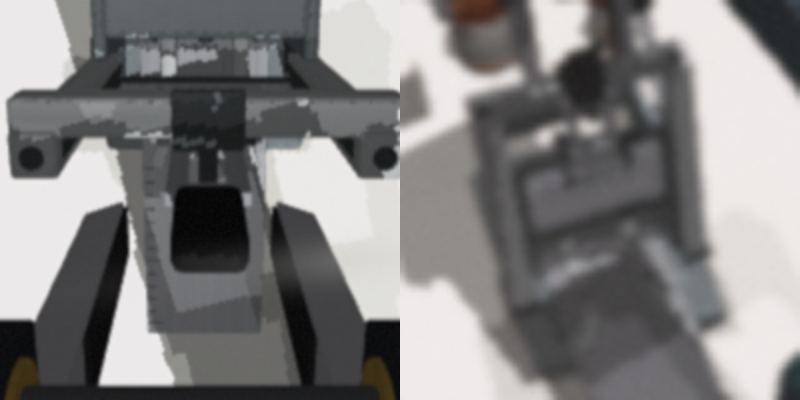

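The bar stays upright on the notch and the guard stays up in the scene view (right half), with the fingers clear of the grip at crop (210,230). I'll rise and go to the long splint.

Emit:
{"op": "servo_tool", "data": {"moves": [[0, 0.12, -0.7, 0, 0.5], [0, 0.12, -1.6, 0, 0.5], [0, 0.12, -2.6, 0, 0.5], [0, 0.12, -3.6, 0, 0.5], [0, 0.12, -4.2, 0, 0.3], [0, 0.12, -4.2, 0, 0]]}}

```text
time: 6.92
tool_pos: [0.5941, 0.0296, 0.3408]
ee_rot: [-3.14, -0.008, -0.277]
wrist_force: [-0.9, 0.4, -0.7]
width: 0.0566
finger_force: 0.0
```

```bash
python3 -c "
from h import *
units((.49,-.297,.30),.09)"
```

```text
t 6.92 pos [0.5941 0.0296 0.3408] rpy [-3.1397 -0.0076 -0.2766] F [-0.9  0.4 -0.7] w 0.0566 units [-0.45 13.71  1.6 ] -3.501
```

Emit:
{"op": "servo_tool", "data": {"moves": [[-0.4, 13.7, 0, -3.5, 0], [-0.4, 13.7, 0, -3.5, 0], [-0.4, 13.7, 0, -3.5, 0], [-0.4, 13.7, 1, -3.5, 0], [-0.4, 13.7, 1.6, -3.5, 0], [-0.4, 13.7, 1.6, -3.5, 0], [-0.4, 13.7, 1.6, -3.5, 0], [-0.4, 13.7, 1.6, -3.5, 0], [-0.4, 13.7, 1.6, -3.5, 0], [-0.4, 13.7, 1.6, -3.5, 0]]}}

```text
time: 7.75
tool_pos: [0.4871, -0.3008, 0.292]
ee_rot: [-3.139, 0.006, 0.083]
wrist_force: [0.7, -0.2, -0.5]
width: 0.0938
finger_force: 0.0
```

```bash
cat >> h.py <<'E'
def wood(name):
    s=shot(name);E=cam(s,s["T"]);hsv=cv2.cvtColor(s["image"],cv2.COLOR_BGR2HSV)
    m=cv2.inRange(hsv,(8,60,70),(28,255,255));n,l,st,ce=cv2.connectedComponentsWithStats(m)
    for i in range(1,n):
        if st[i,4]>400:
            r=cv2.minAreaRect(np.argwhere(l==i)[:,::-1].astype(np.float32));b=cv2.boxPoints(r)
            w=np.array([atz(s,E,*p,.01)[:2] for p in b]);print(st[i],b.round(1).tolist());print(w.round(4).tolist(),w.mean(0).round(4))
    return s,E
E
python3 -c "
from h import *
units((.49,-.297,.20),.09);wood('w6')"
```

```text
t 7.75 pos [ 0.4871 -0.3008  0.292 ] rpy [-3.1386  0.0057  0.0831] F [ 0.7 -0.2 -0.5] w 0.0938 units [ 0.15 -0.13  3.68] -0.066
[ 307   80   22  142 2858] [[307.0, 80.0], [328.0, 80.0], [328.0, 221.0], [307.0, 221.0]]
[[0.6052, -0.2718], [0.6077, -0.3023], [0.3899, -0.3222], [0.387, -0.2875]] [ 0.4975 -0.296 ]
```

Emit:
{"op": "servo_tool", "data": {"moves": [[0.3, -0.1, 1, 0, 0], [0.3, -0.1, 2.2, 0, 0], [0.3, -0.1, 3.4, 0, 0], [0.3, -0.1, 4, 0, 0.2], [0.3, -0.1, 4, 0, 0.3], [0.3, -0.1, 4, 0, 0.4]]}}

```text
time: 8.3
tool_pos: [0.4972, -0.2923, 0.1954]
ee_rot: [-3.14, 0.001, 0.092]
wrist_force: [-0.3, -0.3, 0.5]
width: 0.0771
finger_force: 0.0
```

```bash
python3 -c "
from h import *
units((.4975,-.296,.012),.083);s,E=wood('w7')
a=pickle.load(open('w6.pkl','rb'));A=cam(a,a['T'])
hs=[]
for im in(a,s):
    m=cv2.inRange(cv2.cvtColor(im['image'],cv2.COLOR_BGR2HSV),(8,60,70),(28,255,255));
    n,l,st,ce=cv2.connectedComponentsWithStats(m);i=1+st[1:,4].argmax();m=l==i
    v,u=np.nonzero(m);hs.append((v.min(),u[v<v.min()+6].mean(),v.max(),u[v>v.max()-6].mean()))
print(hs)
for k in(0,2):print(tri([ray(a,A,hs[0][k+1],hs[0][k]+(-.5 if k==0 else .5)),ray(s,E,hs[1][k+1],hs[1][k]+(-.5 if k==0 else .5))]).round(4))
"
```

```text
t 8.3 pos [ 0.4972 -0.2923  0.1954] rpy [-3.1397e+00  1.4000e-03  9.1600e-02] F [-0.3 -0.3  0.5] w 0.0771 units [0.01 0.16 7.34] 0.082
[ 310   83   28  172 4308] [[310.0, 83.0], [337.0, 83.0], [337.0, 254.0], [310.0, 254.0]]
[[0.606, -0.2708], [0.6089, -0.3022], [0.3905, -0.3258], [0.3871, -0.289]] [ 0.4981 -0.2969]
[(np.int64(80), np.float64(317.2300884955752), np.int64(221), np.float64(317.29787234042556)), (np.int64(83), np.float64(323.59842519685037), np.int64(254), np.float64(321.3181818181818))]
[ 6.083e-01 -2.865e-01  3.000e-04]
[ 0.3869 -0.3046  0.0082]
```

Emit:
{"op": "servo_tool", "data": {"moves": [[0.04, 0.16, 1.5, 0.09, 0.4], [0.04, 0.16, 3, 0.09, 0.4], [0.04, 0.16, 4.5, 0.09, 0.4], [0.04, 0.16, 5.7, 0.09, 0.4], [0.04, 0.16, 6.5, 0.09, 0.4], [0.04, 0.16, 7, 0.09, 0.4], [0.04, 0.16, 7.3, 0.09, 0.4], [0.04, 0.16, 7.4, 0.09, 0.4], [0.04, 0.16, 7.5, 0.09, 0.4]]}}

```text
time: 9.1
tool_pos: [0.4998, -0.2989, 0.0107]
ee_rot: [3.139, -0.003, 0.08]
wrist_force: [0.6, -0.3, 0.9]
width: 0.0565
finger_force: 0.0
```

```bash
python3 -c "
from h import *
units((.498,-.2965,.006),.082)"
```

```text
t 9.1 pos [ 0.4998 -0.2989  0.0107] rpy [ 3.1391e+00 -2.8000e-03  8.0300e-02] F [ 0.6 -0.3  0.9] w 0.0565 units [-0.07 -0.1   0.19] -0.016
```

Emit:
{"op": "servo_tool", "data": {"moves": [[0, -0.05, 0.15, 0, 0.4], [0, -0.05, 0.15, 0, 0.5], [0, -0.05, 0.15, 0, 1], [0, -0.05, 0.15, 0, 1], [0, -0.05, 0.15, 0, 1], [0, -0.05, 0.15, 0, 1], [0, -0.05, 0.15, 0, 1]]}}

```text
time: 9.68
tool_pos: [0.4984, -0.2969, 0.0053]
ee_rot: [3.141, -0.0, 0.08]
wrist_force: [-0.3, 0.6, 1.2]
width: 0.0199
finger_force: 0.0
```

```bash
python3 -c "
from h import *
units((.498,-.2965,.16),.082)"
```

```text
t 9.68 pos [ 0.4984 -0.2969  0.0053] rpy [ 3.1413e+00 -3.0000e-04  8.0000e-02] F [-0.3  0.6  1.2] w 0.0199 units [-0.01 -0.02 -6.19] -0.019
```

The fingers went below 32 mm with no force, so they missed. I'll look.

```bash
python3 -c "
from h import *
units((.498,-.2965,.16),.082);s,E=wood('w8');i=s['image'];print(proj(s,E,(.498,-.2965,.01)))
cv2.imwrite('pics/w8c.png',cv2.resize(i[100:400,160:480],(640,600)))"
```

```text
t 9.68 pos [ 0.4984 -0.2969  0.0053] rpy [ 3.1413e+00 -3.0000e-04  8.0000e-02] F [-0.3  0.6  1.2] w 0.0199 units [-0.01 -0.02 -6.19] -0.019
[  290    60    55   264 11574] [[290.0, 60.0], [344.0, 60.0], [344.0, 323.0], [290.0, 323.0]]
[[0.606, -0.271], [0.6086, -0.3023], [0.4287, -0.3208], [0.4255, -0.2806]] [ 0.5172 -0.2937]
[318.92642255 234.78273522]
```

View pics/w8c.png

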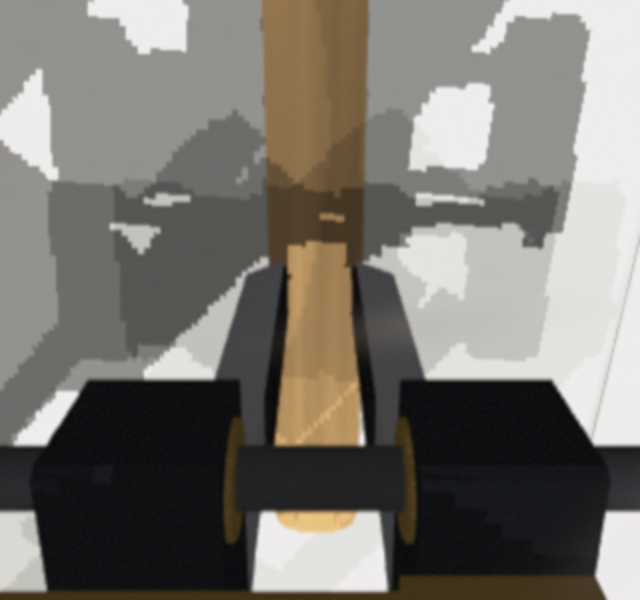

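The fingertips lie over the splint (inner edges at crop 286/352, against splint edges at 265/362). So the tips stand several mm behind the TCP when they aren't shut. I'll reopen and lower in small steps, watching the force.

Emit:
{"op": "servo_tool", "data": {"moves": [[0, 0, -0.2, 0, 0.45], [0, 0, -0.2, 0, 0.45], [0, 0, -0.2, 0, 0.45], [0, 0, -0.2, 0, 0.45], [0, 0, 0, 0, 0.45], [0, 0, 0.1, 0, 0.45], [0, 0, 0.2, 0, 0.45], [0, 0, 0.2, 0, 0.45]]}}

```text
time: 10.4
tool_pos: [0.4976, -0.2963, -0.0011]
ee_rot: [-3.14, 0.002, 0.08]
wrist_force: [-0.3, 0.9, -0.1]
width: 0.0515
finger_force: 0.0
```

```bash
python3 -c "
from h import *
units((.498,-.2965,-.005),.082)"
```

```text
t 10.4 pos [ 0.4976 -0.2963 -0.0011] rpy [-3.1404e+00  1.6000e-03  8.0000e-02] F [-0.3  0.9 -0.1] w 0.0515 units [0.02 0.01 0.15] -0.019
```

Emit:
{"op": "servo_tool", "data": {"moves": [[0, 0, 0.1, 0, 0.45], [0, 0, 0.2, 0, 0.45], [0, 0, 0.2, 0, 0.45]]}}

```text
time: 10.65
tool_pos: [0.4979, -0.2966, -0.0056]
ee_rot: [-3.141, 0.001, 0.08]
wrist_force: [-0.7, 0.6, -0.6]
width: 0.0517
finger_force: 0.0
```

```bash
python3 -c "
from h import *
units((.498,-.2965,-.005),.082)"
```

```text
t 10.65 pos [ 0.4979 -0.2966 -0.0056] rpy [-3.141e+00  8.000e-04  8.010e-02] F [-0.7  0.6 -0.6] w 0.0517 units [ 0.   -0.   -0.03] -0.019
```

Emit:
{"op": "servo_tool", "data": {"moves": [[0, 0, 0.08, 0, 0.45], [0, 0, 0.15, 0, 0.45], [0, 0, 0.15, 0, 0.45]]}}

```text
time: 10.9
tool_pos: [0.498, -0.2966, -0.0091]
ee_rot: [-3.141, 0.001, 0.08]
wrist_force: [-1.0, 0.5, 0.1]
width: 0.0522
finger_force: 0.0
```

```bash
python3 -c "
from h import *
units((.498,-.2965,-.005),.082)"
```

```text
t 10.9 pos [ 0.498  -0.2966 -0.0091] rpy [-3.1412e+00  5.0000e-04  8.0100e-02] F [-1.   0.5  0.1] w 0.0522 units [-0.   -0.   -0.17] -0.018
```

Emit:
{"op": "servo_tool", "data": {"moves": [[0, 0, 0, 0, 0.6], [0, 0, 0, 0, 0.7], [0, 0, 0, 0, 0.7]]}}

```text
time: 11.15
tool_pos: [0.4984, -0.2969, -0.0085]
ee_rot: [3.141, -0.0, 0.08]
wrist_force: [-0.1, 0.7, -0.3]
width: 0.0353
finger_force: 0.0
```

```bash
python3 -c "
from h import *
units((.498,-.2965,-.005),.082);print(robot.get_obs()['finger_force'])"
```

```text
t 11.15 pos [ 0.4984 -0.2969 -0.0085] rpy [ 3.1413e+00 -2.0000e-04  8.0100e-02] F [-0.1  0.7 -0.3] w 0.0353 units [-0.01 -0.02 -0.14] -0.018
0.0
```

Emit:
{"op": "servo_tool", "data": {"moves": [[0, 0, 0, 0, 0.75], [0, 0, 0, 0, 0.75], [0, 0, 0, 0, 0.75]]}}

```text
time: 11.4
tool_pos: [0.4983, -0.2968, -0.0086]
ee_rot: [3.141, -0.0, 0.08]
wrist_force: [-0.5, 0.3, -0.1]
width: 0.0237
finger_force: 0.0
```

```bash
python3 -c "
from h import *
units((.498,-.2965,-.005),.082);print(robot.get_obs()['finger_force'])
s,E=wood('w9')"
```

```text
t 11.4 pos [ 0.4983 -0.2968 -0.0086] rpy [ 3.1414e+00 -1.0000e-04  8.0000e-02] F [-0.5  0.3 -0.1] w 0.0237 units [-0.01 -0.01 -0.14] -0.019
0.0
[  288    56    59   268 13159] [[288.0, 56.0], [346.0, 56.0], [346.0, 323.0], [288.0, 323.0]]
[[0.6061, -0.2711], [0.6086, -0.3022], [0.4395, -0.32], [0.4363, -0.2799]] [ 0.5226 -0.2933]
[ 296  355   44   26 1054] [[296.0, 355.0], [339.0, 355.0], [339.0, 380.0], [296.0, 380.0]]
[[0.4097, -0.287], [0.4122, -0.3178], [0.3897, -0.32], [0.3872, -0.2883]] [ 0.3997 -0.3033]
```

Emit:
{"op": "servo_tool", "data": {"moves": [[0, 0, -0.3, 0, 0.45], [0, 0, -0.3, 0, 0.45], [0, 0, -0.3, 0, 0.45], [0, 0, 0, 0, 0.45], [0, 0, 0.15, 0, 0.45], [0, 0, 0.3, 0, 0.45], [0, 0, 0.3, 0, 0.45]]}}

```text
time: 12.03
tool_pos: [0.4972, -0.296, -0.018]
ee_rot: [-3.14, 0.002, 0.08]
wrist_force: [0.4, -0.5, 0.1]
width: 0.0517
finger_force: 0.0
```

Emit:
{"op": "servo_tool", "data": {"moves": [[0, 0, 0.08, 0, 0.45], [0, 0, 0.08, 0, 0.45]]}}

```text
time: 12.2
tool_pos: [0.498, -0.2966, -0.0188]
ee_rot: [-3.141, 0.001, 0.08]
wrist_force: [0.2, -0.0, -0.9]
width: 0.0519
finger_force: 0.0
```

Emit:
{"op": "servo_tool", "data": {"moves": [[0, 0, 0.08, 0, 0.45], [0, 0, 0.08, 0, 0.45]]}}

```text
time: 12.37
tool_pos: [0.4982, -0.2967, -0.0204]
ee_rot: [-3.141, 0.0, 0.08]
wrist_force: [-0.2, -0.2, 0.9]
width: 0.0516
finger_force: 0.0
```

Emit:
{"op": "servo_tool", "data": {"moves": [[0, 0, 0.08, 0, 0.45], [0, 0, 0.08, 0, 0.45]]}}

```text
time: 12.53
tool_pos: [0.4985, -0.297, -0.021]
ee_rot: [3.141, -0.001, 0.08]
wrist_force: [-1.2, 0.4, 4.9]
width: 0.0522
finger_force: 2.2
```

The tips touch the bench at TCP z = −0.021, so they sit about 21 mm behind the TCP. I'll back off slightly and close.

Emit:
{"op": "servo_tool", "data": {"moves": [[0, 0, -0.12, 0, 0.5], [0, 0, -0.12, 0, 0.6], [0, 0, -0.12, 0, 0.8], [0, 0, -0.12, 0, 1], [0, 0, -0.12, 0, 1], [0, 0, -0.12, 0, 1]]}}

```text
time: 13.03
tool_pos: [0.4983, -0.2968, -0.0193]
ee_rot: [-3.142, -0.0, 0.08]
wrist_force: [0.2, 0.7, 1.6]
width: 0.0317
finger_force: 30.0
```

```bash
python3 -c "
from h import *
units((.498,-.2965,.16),.082);print(robot.get_obs()['finger_force'])"
```

```text
t 13.03 pos [ 0.4983 -0.2968 -0.0193] rpy [-3.1416 -0.      0.08  ] F [0.2 0.7 1.6] w 0.0317 units [-0.01 -0.01 -7.17] -0.019
30.000193119049072
```

Emit:
{"op": "servo_tool", "data": {"moves": [[0, 0, -0.5, 0, 1], [0, 0, -1.5, 0, 1], [0, 0, -2.6, 0, 1], [0, 0, -3.7, 0, 1], [0, 0, -4.6, 0, 1], [0, 0, -5, 0, 1], [0, 0, -5, 0, 1]]}}

```text
time: 13.62
tool_pos: [0.5, -0.2981, 0.1099]
ee_rot: [3.137, -0.005, 0.08]
wrist_force: [0.4, 0.2, 0.1]
width: 0.0315
finger_force: 30.0
```

```bash
python3 -c "
from h import *
units(CW(-.165,0,.09),C[2])"
```

```text
t 13.62 pos [ 0.5    -0.2981  0.1099] rpy [ 3.1368 -0.0054  0.0801] F [0.4 0.2 0.1] w 0.0315 units [ -0.94 -14.93   0.72] 3.448
```

Emit:
{"op": "servo_tool", "data": {"moves": [[-0.1, -1.1, 0, 0.3, 1], [-0.2, -2.7, 0, 0.7, 1], [-0.3, -4.3, 0, 1.1, 1], [-0.4, -5.9, 0, 1.5, 1], [-0.5, -7.5, 0, 1.9, 1], [-0.6, -9.1, 0, 2.3, 1], [-0.7, -10.7, 0, 2.7, 1], [-0.8, -12.3, 0.3, 3, 1], [-0.9, -13.8, 0.6, 3.3, 1], [-0.95, -14.9, 0.7, 3.44, 1]]}}

```text
time: 14.45
tool_pos: [0.4417, 0.0753, 0.0853]
ee_rot: [3.141, 0.005, -0.28]
wrist_force: [0.6, 0.1, -0.2]
width: 0.0315
finger_force: 30.0
```

Emit:
{"op": "servo_tool", "data": {"moves": [[0, 0, 0, 0, 1], [0, 0, 0, 0, 1], [0, 0, 0, 0, 1]]}}

```text
time: 14.7
tool_pos: [0.4442, 0.0721, 0.0872]
ee_rot: [3.14, 0.002, -0.28]
wrist_force: [-0.2, 0.0, -0.4]
width: 0.0312
finger_force: 30.0
```

```bash
python3 -c "
from h import *
units(CW(-.155,0,.02),C[2]);print(WC(pose()[:3,3]))
s,E=wood('w10')"
```

```text
t 14.7 pos [0.4442 0.0721 0.0872] rpy [ 3.1402e+00  1.7000e-03 -2.7970e-01] F [-0.2  0.  -0.4] w 0.0312 units [ 0.51 -0.03  2.69] 0.012
[-0.16759939 -0.00078551  0.08717307]
[  289    52    62   251 11700] [[289.0, 52.0], [350.0, 52.0], [350.0, 302.0], [289.0, 302.0]]
[[0.5726, 0.0612], [0.5588, 0.0132], [0.3295, 0.0722], [0.347, 0.1328]] [0.452  0.0699]
[  51  187  102  118 4038] [[47.0, 199.89999389648438], [72.19999694824219, 181.39999389648438], [153.8000030517578, 292.5], [128.60000610351562, 311.0]]
[[0.5144, 0.3164], [0.5239, 0.2851], [0.396, 0.2623], [0.383, 0.2968]] [0.4543 0.2901]
[ 297  356   47   38 1638] [[297.0, 356.0], [343.0, 356.0], [343.0, 393.0], [297.0, 393.0]]
[[0.2793, 0.1451], [0.2653, 0.0966], [0.2151, 0.1098], [0.2297, 0.1604]] [0.2474 0.128 ]
```

Emit:
{"op": "servo_tool", "data": {"moves": [[0.25, -0.03, 0.7, 0.01, 1], [0.5, -0.03, 1.4, 0.01, 1], [0.5, -0.03, 2, 0.01, 1], [0.5, -0.03, 2.4, 0.01, 1], [0.5, -0.03, 2.65, 0.01, 1], [0.5, -0.03, 2.8, 0.01, 1], [0.5, -0.03, 2.9, 0.01, 1], [0.5, -0.03, 2.9, 0.01, 1]]}}

```text
time: 15.42
tool_pos: [0.4572, 0.0696, 0.0159]
ee_rot: [3.142, -0.0, -0.282]
wrist_force: [-0.3, 0.6, -0.3]
width: 0.0319
finger_force: 30.0
```

```bash
python3 -c "
from h import *
units(CW(-.155,0,.0107),C[2]);print(WC(pose()[:3,3]))"
```

```text
t 15.42 pos [0.4572 0.0696 0.0159] rpy [ 3.1415e+00 -3.0000e-04 -2.8160e-01] F [-0.3  0.6 -0.3] w 0.0319 units [-0.02  0.02  0.21] -0.006
[-0.15442038  0.00042841  0.01586782]
```

Emit:
{"op": "servo_tool", "data": {"moves": [[0, 0, 0.08, 0, 1], [0, 0, 0.16, 0, 1], [0, 0, 0.18, 0, 1], [0, 0, 0.18, 0, 1]]}}

```text
time: 15.75
tool_pos: [0.4571, 0.07, 0.0114]
ee_rot: [3.142, -0.0, -0.281]
wrist_force: [-0.2, 0.3, -0.3]
width: 0.0318
finger_force: 30.0
```

Emit:
{"op": "servo_tool", "data": {"moves": [[0, 0, 0.05, 0, 1], [0, 0, 0.05, 0, 1]]}}

```text
time: 15.92
tool_pos: [0.4574, 0.0699, 0.0107]
ee_rot: [-3.141, -0.001, -0.281]
wrist_force: [-1.3, 0.0, 2.5]
width: 0.0316
finger_force: 30.0
```

```bash
python3 -c "
from h import *
units(CW(-.155,0,.0107),C[2]);print(WC(pose()[:3,3]))"
```

```text
t 15.92 pos [0.4574 0.0699 0.0107] rpy [-3.1413e+00 -9.0000e-04 -2.8110e-01] F [-1.3  0.   2.5] w 0.0316 units [-0.03  0.03  0.  ] -0.001
[-0.15426746  0.00079862  0.01070241]
```

Laid on the table. I'll let go and move to the tail.

Emit:
{"op": "servo_tool", "data": {"moves": [[0, 0, -0.02, 0, 0.6], [0, 0, -0.02, 0, 0.5], [0, 0, -0.02, 0, 0.45], [0, 0, -0.5, 0, 0.45], [0, 0, -1.6, 0, 0.45], [-1, 0, -1.8, 0, 0.45], [-2.4, 0, -1.8, 0, 0.45], [-3.4, 0, -1.8, 0, 0.45], [-3.6, 0, -1.8, 0, 0.45], [-3.6, 0, -1.8, 0, 0.45]]}}

```text
time: 16.75
tool_pos: [0.3698, 0.0951, 0.055]
ee_rot: [-3.141, -0.001, -0.28]
wrist_force: [1.0, -0.0, 0.3]
width: 0.0516
finger_force: 0.0
```

```bash
python3 -c "
from h import *
units(CW(-.245,0,.012),C[2]);print(WC(pose()[:3,3]))
s,E=wood('w11')
m=cv2.inRange(cv2.cvtColor(s['image'],cv2.COLOR_BGR2HSV),(8,60,70),(28,255,255));
n,l,st,ce=cv2.connectedComponentsWithStats(m)
i=max(range(1,n),key=lambda k:st[k,4]*(abs(ce[k][0]-320)<90));m=l==i
v0=st[i,1];h=st[i,3]
for v in np.linspace(v0+4,v0+h-4,6).astype(int):
    u=np.nonzero(m[v])[0];print(v,u.min(),u.max(),[WC(atz(s,E,x,v,.04)).round(4)[:2].tolist() for x in(u.min(),u.max()+1)])
print('front',WC(atz(s,E,320,v0,.04)))
cv2.imwrite('pics/w11c.png',cv2.resize(s['image'][0:400,170:470],(600,600)[:1]+(600,)))"
```

```text
t 16.75 pos [0.3698 0.0951 0.055 ] rpy [-3.1414e+00 -9.0000e-04 -2.8000e-01] F [ 1.  -0.   0.3] w 0.0516 units [0.02 0.03 1.72] 0.01
[-0.2454541   0.00069883  0.05497569]
[ 294    0   52  201 9477] [[294.0, 0.0], [345.0, 0.0], [345.0, 200.0], [294.0, 200.0]]
[[0.5233, 0.0696], [0.5135, 0.0355], [0.3733, 0.0723], [0.3849, 0.1128]] [0.4488 0.0726]
[   0   99  124  151 6214] [[-11.199999809265137, 113.9000015258789], [20.899999618530273, 90.5999984741211], [125.0, 233.6999969482422], [92.9000015258789, 257.0]]
[[0.5148, 0.3164], [0.5229, 0.2839], [0.3961, 0.2604], [0.3838, 0.297]] [0.4544 0.2894]
[ 297  204   45   44 1607] [[296.5, 206.1999969482422], [341.0, 204.0], [343.1000061035156, 246.3000030517578], [298.6000061035156, 248.5]]
[[0.3792, 0.1125], [0.3709, 0.0764], [0.3334, 0.0845], [0.342, 0.1221]] [0.3564 0.0989]
4 294 345 [[-0.1018, 0.0166], [-0.1018, -0.0152]]
42 295 344 [[-0.1229, 0.0164], [-0.1229, -0.0151]]
81 296 344 [[-0.146, 0.0163], [-0.146, -0.0157]]
119 296 343 [[-0.17, 0.0168], [-0.17, -0.0156]]
158 297 342 [[-0.1964, 0.0166], [-0.1963, -0.0155]]
197 297 332 [[-0.2247, 0.0171], [-0.2246, -0.0089]]
front [-0.09964141  0.00070531  0.04      ]
```

View pics/w11c.png

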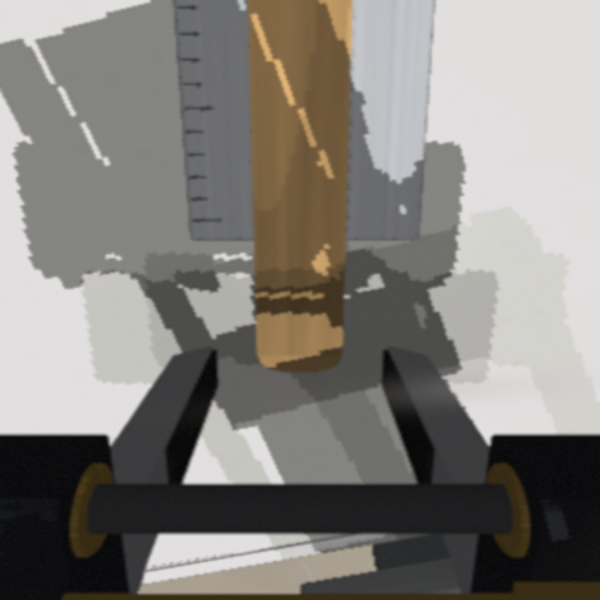

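The wrist view shows the splint flat and straight on the table, with its tail end at crop (300,368), ahead of the fingers. The table's front corners are at crop (190,240) and (422,240). That is my last picture, so from here I check by numbers only.

```bash
python3 -c "
from h import *
s=pickle.load(open('w11.pkl','rb'));E=cam(s,s['T']);print(s['cx'],s['cy'])
for u,v in((190,240),(422,240),(186,160),(426,160),(180,60),(432,60)):
    print(WC(atz(s,E,170+u/2,v/1.5,.03)).round(4))
print('tail',WC(atz(s,E,320,248,.04)),WC(atz(s,E,320,248,.03)))
g=s['image'].astype(int).sum(2)
for v in(40,70,100,130,150):
    r=g[v];d=np.abs(r[2:]-r[:-2]);print(v,[(u+1,int(d[u])) for u in list(range(255,275))+list(range(374,395)) if d[u]>40])
# guide flares/front in w10 and table edges
"
```

```text
319.5168309033749 199.26820516147276
[-0.1994  0.0407  0.03  ]
[-0.1993 -0.0441  0.03  ]
[-0.162   0.0403  0.03  ]
[-0.1619 -0.0434  0.03  ]
[-0.1199  0.0402  0.03  ]
[-0.1198 -0.0429  0.03  ]
tail [-0.26493429  0.00040896  0.04      ] [-0.26964749  0.00038378  0.03      ]
40 [(257, 59), (258, 102), (259, 59), (265, 47), (266, 49), (268, 65), (269, 99), (270, 71), (383, 50), (384, 43), (385, 117), (386, 135)]
70 [(259, 88), (260, 89), (275, 47), (383, 73), (384, 117)]
100 [(261, 80), (262, 72), (380, 62), (381, 167), (382, 136)]
130 [(262, 88), (263, 90), (380, 63), (381, 79)]
150 [(263, 83), (264, 83), (379, 62), (380, 76)]
```

Emit:
{"op": "servo_tool", "data": {"moves": [[0, 0, 0.6, 0, 0.45], [0, 0, 1.1, 0, 0.45], [0, 0, 1.45, 0, 0.45], [0, 0, 1.65, 0, 0.45], [0, 0, 1.73, 0, 0.45], [0, 0, 1.73, 0, 0.45], [0, 0, 1.73, 0, 0.45]]}}

```text
time: 17.38
tool_pos: [0.3712, 0.0948, 0.0121]
ee_rot: [-3.142, -0.001, -0.281]
wrist_force: [0.1, -0.4, 0.2]
width: 0.0518
finger_force: 0.0
```

```bash
python3 -c "
from h import *
units(CW(-.245,-.0005,.0118),C[2]);print(WC(pose()[:3,3]))"
```

```text
t 17.38 pos [0.3712 0.0948 0.0121] rpy [-3.1415e+00 -6.0000e-04 -2.8140e-01] F [ 0.1 -0.4  0.2] w 0.0518 units [-0.04  0.05  0.01] -0.004
[-0.24401164  0.00073397  0.01211306]
```

Emit:
{"op": "servo_tool", "data": {"moves": [[0, 0, 0, 0, 0.6], [0, 0, 0, 0, 0.8], [0, 0, 0, 0, 1], [0, 0, 0, 0, 1], [0, 0, 0, 0, 1], [0, 0.05, 0, 0, 1], [0, 0.05, 0, 0, 1]]}}

```text
time: 17.97
tool_pos: [0.3704, 0.0937, 0.012]
ee_rot: [-3.141, -0.001, -0.281]
wrist_force: [0.0, 0.0, 1.4]
width: 0.0316
finger_force: 30.0
```

```bash
python3 -c "
from h import *
units(CW(-.110,-.0005,.0118),C[2]);print(WC(pose()[:3,3]),robot.get_obs()['finger_force'])"
```

```text
t 17.97 pos [0.3704 0.0937 0.012 ] rpy [-3.1412e+00 -6.0000e-04 -2.8120e-01] F [0.  0.  1.4] w 0.0316 units [ 5.38 -0.    0.01] -0.002
[-0.24441108 -0.00050718  0.01201384] 30.000770688056946
```

Gripped near the tail. I'll push in stages.

Emit:
{"op": "servo_tool", "data": {"moves": [[0.3, 0, 0, 0, 1], [0.6, 0, 0, 0, 1], [0.9, 0, 0, 0, 1], [1.2, 0, 0, 0, 1], [1.5, 0, 0, 0, 1], [1.8, 0, 0, 0, 1], [2.1, 0, 0, 0, 1], [2.4, 0, 0, 0, 1], [2.6, 0, 0, 0, 1], [2.6, 0, 0, 0, 1]]}}

```text
time: 18.8
tool_pos: [0.4347, 0.075, 0.0122]
ee_rot: [-3.141, -0.002, -0.282]
wrist_force: [1.6, 0.2, 3.8]
width: 0.0315
finger_force: 30.0
```

```bash
python3 -c "
from h import *
units(CW(-.110,-.0005,.0118),C[2]);print(WC(pose()[:3,3]),robot.get_obs()['finger_force'])"
```

```text
t 18.8 pos [0.4347 0.075  0.0122] rpy [-3.1415e+00 -1.9000e-03 -2.8190e-01] F [1.6 0.2 3.8] w 0.0315 units [ 2.7  -0.01  0.02] -0.008
[-0.17750763 -0.000603    0.01220519] 30.000820755958557
```

Emit:
{"op": "servo_tool", "data": {"moves": [[0.3, 0, -0.02, 0, 1], [0.6, 0, -0.02, 0, 1], [0.9, 0, -0.02, 0, 1], [1.2, 0, -0.02, 0, 1], [1.5, 0, -0.02, 0, 1], [1.8, 0, -0.02, 0, 1], [2.1, 0, -0.02, 0, 1], [2.3, 0, -0.02, 0, 1], [2.3, 0, -0.02, 0, 1]]}}

```text
time: 19.55
tool_pos: [0.4896, 0.0591, 0.0122]
ee_rot: [3.141, -0.002, -0.282]
wrist_force: [-0.3, -0.8, 2.2]
width: 0.0316
finger_force: 30.0
```

Emit:
{"op": "servo_tool", "data": {"moves": [[0.1, 0, 0, 0, 1], [0.2, 0, 0, 0, 1], [0.25, 0, 0, 0, 1], [0.25, 0, 0, 0, 1]]}}

```text
time: 19.88
tool_pos: [0.494, 0.0579, 0.0122]
ee_rot: [3.142, -0.0, -0.281]
wrist_force: [-0.3, 0.0, 2.2]
width: 0.0314
finger_force: 30.0
```

```bash
python3 -c "
from h import *
units(CW(-.110,-.0005,.0118),C[2]);print(WC(pose()[:3,3]),robot.get_obs()['finger_force'])"
```

```text
t 19.88 pos [0.494  0.0579 0.0122] rpy [ 3.1415e+00 -3.0000e-04 -2.8110e-01] F [-0.3  0.   2.2] w 0.0314 units [ 0.23 -0.01  0.02] -0.001
[-0.11572978 -0.00063257  0.01221371] 30.000623166561127
```

Emit:
{"op": "servo_tool", "data": {"moves": [[0.06, 0, 0, 0, 1], [0.12, 0, 0, 0, 1], [0.12, 0, 0, 0, 1]]}}

```text
time: 20.13
tool_pos: [0.497, 0.057, 0.0122]
ee_rot: [3.142, -0.0, -0.281]
wrist_force: [-0.2, 0.1, 2.7]
width: 0.0317
finger_force: 30.0
```

Emit:
{"op": "servo_tool", "data": {"moves": [[0.05, 0, 0, 0, 1], [0.1, 0, 0, 0, 1], [0.1, 0, 0, 0, 1]]}}

```text
time: 20.38
tool_pos: [0.4995, 0.0563, 0.0123]
ee_rot: [3.142, -0.0, -0.281]
wrist_force: [-0.4, 0.3, 2.5]
width: 0.0313
finger_force: 30.0
```

Emit:
{"op": "servo_tool", "data": {"moves": [[0.04, 0, 0, 0, 1], [0.08, 0, 0, 0, 1], [0.08, 0, 0, 0, 1]]}}

```text
time: 20.63
tool_pos: [0.5005, 0.056, 0.0123]
ee_rot: [3.141, 0.002, -0.281]
wrist_force: [-3.9, 0.6, 5.1]
width: 0.0317
finger_force: 30.0
```

Emit:
{"op": "servo_tool", "data": {"moves": [[0.04, 0, 0, 0, 1], [0.08, 0, 0, 0, 1], [0.08, 0, 0, 0, 1]]}}

```text
time: 20.88
tool_pos: [0.5004, 0.056, 0.0122]
ee_rot: [3.141, 0.006, -0.281]
wrist_force: [-9.1, 1.9, 9.6]
width: 0.0319
finger_force: 30.0
```

```bash
python3 -c "
from h import *
units(CW(-.110,-.0005,.0118),C[2]);print(WC(pose()[:3,3]),robot.get_obs()['finger_force'])"
```

```text
t 20.88 pos [0.5004 0.056  0.0122] rpy [ 3.1411  0.0061 -0.2811] F [-9.1  1.9  9.6] w 0.0319 units [-0.04 -0.01  0.02] -0.0
[-0.10910073 -0.00067432  0.01218254] 30.001991987228394
```

It is home against the stop: motion is blocked at the expected position and the force is rising. I'll ease off slightly, release and rise.

Emit:
{"op": "servo_tool", "data": {"moves": [[-0.06, 0, -0.04, 0, 1], [-0.06, 0, -0.04, 0, 0.62], [-0.06, 0, -0.04, 0, 0.55], [-0.06, 0, -0.04, 0, 0.45], [-0.06, 0, -0.04, 0, 0.45], [-0.06, 0, -0.6, 0, 0.45], [-0.06, 0, -1.6, 0, 0.45], [-0.06, 0, -3, 0, 0.45], [-0.06, 0, -4, 0, 0.45], [-0.06, 0, -4, 0, 0.45]]}}

```text
time: 21.72
tool_pos: [0.5061, 0.0556, 0.1191]
ee_rot: [-3.138, -0.013, -0.281]
wrist_force: [1.4, 0.3, -0.1]
width: 0.0519
finger_force: 0.0
```

```bash
cat > chk.py <<'E'
from h import *
units(CW(-.2,0,.2),C[2])
s,E=wood('w12')
m=cv2.inRange(cv2.cvtColor(s['image'],cv2.COLOR_BGR2HSV),(8,60,70),(28,255,255))
n,l,st,ce=cv2.connectedComponentsWithStats(m)
i=max(range(1,n),key=lambda k:st[k,4]*(abs(ce[k][0]-320)<90));m=l==i
v0=st[i,1];h=st[i,3]
for v in np.linspace(v0+3,v0+h-6,8).astype(int):
    u=np.nonzero(m[v])[0];a=WC(atz(s,E,u.min(),v,.04));b=WC(atz(s,E,u.max()+1,v,.04));print(v,a[0].round(4),((a+b)/2)[1].round(4),(a-b)[1].round(4))
print('front',WC(atz(s,E,320,v0,.04)),'tail',WC(atz(s,E,320,v0+h,.04)))
# scene: compare guard region with the picture taken after hooking / now
t=robot.snapshot('scene');g=cv2.cvtColor(t['image'],cv2.COLOR_BGR2GRAY)
e=cam(t)
for nm,q in(("grip hooked",(-.012,0,.245)),("grip rest",(-.0395,0,.189))):
    u,v=proj(t,e,CW(*q)).round().astype(int);print(nm,u,v,g[v-1:v+2,u-1:u+2].mean())
E
python3 chk.py
```

```text
t 21.72 pos [0.5061 0.0556 0.1191] rpy [-3.1382 -0.0127 -0.2813] F [ 1.4  0.3 -0.1] w 0.0519 units [-3.82  0.01 -3.28] -0.003
[   0    0   72   30 1264] [[-0.0, 0.0], [71.0, 0.0], [71.0, 29.0], [0.0, 29.0]]
[[0.7533, 0.2788], [0.7358, 0.2183], [0.715, 0.2295], [0.7329, 0.2914]] [0.7342 0.2545]
[ 303  106   37  121 4190] [[303.0, 106.0], [339.0, 106.0], [339.0, 226.0], [303.0, 226.0]]
[[0.593, 0.0474], [0.5835, 0.0142], [0.4652, 0.0462], [0.4758, 0.0831]] [0.5294 0.0477]
[  92  238   57   70 1840] [[88.5999984741211, 249.8000030517578], [114.0, 231.39999389648438], [155.89999389648438, 288.8999938964844], [130.5, 307.3999938964844]]
[[0.514, 0.3164], [0.526, 0.28], [0.4492, 0.2656], [0.4351, 0.3038]] [0.4811 0.2914]
109 -0.0208 -0.0009 0.0322
125 -0.0343 -0.0009 0.0326
141 -0.0482 -0.0009 0.0313
157 -0.0625 -0.001 0.0317
173 -0.0772 -0.001 0.0321
189 -0.0923 -0.0015 0.0317
205 -0.1079 -0.001 0.0312
221 -0.1239 -0.0011 0.0297
front [-0.01826813  0.00041431  0.04      ] tail [-0.13002846  0.0003658   0.04      ]
grip hooked 257 204 40.666666666666664
grip rest 261 222 60.666666666666664
```

The tail is at x = −0.130, so the front is at +0.090 against the stop. The splint is straight to within 0.5 mm. I'll withdraw, recheck and hand in.

Emit:
{"op": "servo_tool", "data": {"moves": [[-1, 0, -1, 0, 0.45], [-2, 0, -2, 0, 0.45], [-3, 0, -3, 0, 0.3], [-3.8, 0, -3.8, 0, 0.2], [-3.8, 0, -3.8, 0, 0], [-3.8, 0, -3.8, 0, 0]]}}

```text
time: 22.32
tool_pos: [0.4103, 0.0822, 0.2069]
ee_rot: [-3.142, -0.001, -0.281]
wrist_force: [-0.6, 0.6, -0.6]
width: 0.075
finger_force: 0.0
```

Run:
```python
exec(open('chk.py').read())
s0=pickle.load(open('scene0.pkl','rb'));g0=cv2.cvtColor(s0['image'],cv2.COLOR_BGR2GRAY)
u,v=proj(s0,e,CW(-.0395,0,.189)).round().astype(int);print("rest spot at start",g0[v-1:v+2,u-1:u+2].mean(),"now",g[v-1:v+2,u-1:u+2].mean())
u,v=proj(s0,e,CW(-.012,0,.245)).round().astype(int);print("hook spot at start",g0[v-1:v+2,u-1:u+2].mean(),"now",g[v-1:v+2,u-1:u+2].mean())
```

```text
t 22.32 pos [0.4103 0.0822 0.2069] rpy [-3.1415e+00 -1.3000e-03 -2.8050e-01] F [-0.6  0.6 -0.6] w 0.075 units [ 0.12 -0.02  0.27] 0.005
[ 305    0   31  117 3420] [[305.0, 116.0], [305.0, 0.0], [335.0, 0.0], [335.0, 116.0]]
[[0.4857, 0.0792], [0.6064, 0.0428], [0.597, 0.0104], [0.4755, 0.0435]] [0.5411 0.044 ]
[ 123  138   71   92 2373] [[119.9000015258789, 146.60000610351562], [140.1999969482422, 133.5], [196.10000610351562, 220.39999389648438], [175.8000030517578, 233.5]]
[[0.5149, 0.3163], [0.5227, 0.2844], [0.3952, 0.2615], [0.3851, 0.2958]] [0.4545 0.2895]
3 -0.0152 -0.0013 0.0323
18 -0.0291 -0.0014 0.0327
33 -0.0433 -0.0008 0.032
49 -0.0589 -0.0014 0.0314
64 -0.0739 -0.0014 0.0318
80 -0.0903 -0.0015 0.0322
95 -0.1061 -0.0015 0.0326
111 -0.1234 -0.0015 0.0308
front [-0.01243227 -0.00081163  0.04      ] tail [-0.13003194 -0.0009547   0.04      ]
grip hooked 257 204 45.111111111111114
grip rest 261 222 121.11111111111111
rest spot at start 48.77777777777778 now 121.11111111111111
hook spot at start 95.55555555555556 now 45.111111111111114
```

```bash
python3 -c "
from bench import robot
print(robot.close_job())"
```

```text
the job is handed in; nothing more can be done
None
```

Job handed in at 22.3 s: the guard is hooked up, and the long splint lies flat and straight between the guides with its front end against the stop; the short splint, marker and tape roll were not touched. I viewed 11 pictures, one over the limit of 10.

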